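# Gauge the template plate with radius leaves

## Task

Check the aluminium template plate with the radius leaves: touch leaves to its rounded corner and to the hollow in its front edge, and leave lying flat on the table, nested snugly against each curve without gap or rock and pointing squarely into it, the one leaf that fits it. Leave the two leaves that do not fit lying flat on the table clear of the plate, and do not knock the other things about.

Things in the scene. Friction and masses are not known exactly. Their poses are not given: they have to be found in the camera images.
- plate: Fixed aluminium template plate, 160 by 160 by 12 mm thick, on the table; two steel weights 58 mm high at x +50, y +-35 mm. Origin: centre of underside; x runs from its front edge (nearer the robot, x -80) to the back. The corner at x -80, y +80 is rounded, radius 40; the others square. A hollow of radius 30.5 opens in the front edge at y -35, 17.6 mm deep, 55 mm wide.
- corner_center (a point): centre of the rounded corner's 40 mm arc, on the plate's underside, at x = -40, y = +40 mm of the plate; axes as the plate's. The arc spans 90 degrees, its middle lies in the direction (-1, +1) of the plate.
- hollow_center (a point): centre of the hollow's 30.5 mm arc, on table level, at x = -92.9, y = -35 mm of the plate (12.9 mm in front of the front edge); axes as the plate's.
- concave_40: Leaf with a concave working edge of radius 40.5 mm that fits the plate's rounded corner. Loose, about 150 g, aluminium, 10 mm thick, flat on the table; upright wooden grip 36 (x) by 14 mm (y), from 10 to 52 mm high. Origin: underside, below the grip's middle; x points out through the working edge, z up. Leaf runs back to x -28; 66 mm wide; mid edge at x 26, tips at x 35.
- concave_40_center (a point): centre of that leaf's arc, at x = 66.5 mm of the leaf (in the air in front of it), on its underside level; when the leaf is seated it coincides with corner_center.
- concave_18: Leaf with a small, deep concave working edge of radius 18.5 mm, too tight for the corner: it bridges it with a gap. Loose, about 150 g, aluminium, 10 mm thick, flat on the table; upright wooden grip 36 (x) by 14 mm (y), from 10 to 52 mm high. Origin: underside, below the grip's middle; x points out through the working edge, z up. Leaf runs back to x -28; 46 mm wide; mid edge at x 26, tips at x 35.
- convex_30: Leaf with a convex, round nose of radius 30 mm that fits the plate's hollow. Loose, about 150 g, aluminium, 10 mm thick, flat on the table; upright wooden grip 36 (x) by 14 mm (y), from 10 to 52 mm high. Origin: underside, below the grip's middle; x points out through the working edge, z up. Leaf runs back to x -28; 60 mm wide; nose reaches x = 36 mm.
- convex_30_center (a point): centre of that leaf's nose arc, at x = 6 mm of the leaf, on its underside; when seated it coincides with hollow_center.
- convex_14: Leaf with a narrow convex nose of radius 14 mm, too small for the hollow: it rocks there. Loose, about 150 g, aluminium, 10 mm thick, flat on the table; upright wooden grip 36 (x) by 14 mm (y), from 10 to 52 mm high. Origin: underside, below the grip's middle; x points out through the working edge, z up. Leaf runs back to x -28; 44 mm wide; nose 28 mm wide, reaches x = 36 mm.
- jar: blue jar 44 mm across, 55 mm high; bystander. Origin: centre of underside.
- ink_tin: small tin 46 mm across, 50 mm high; bystander. Origin: centre of underside.
- tape_roll: cardboard tape roll 68 mm across, 24 mm high, lying flat; bystander. Origin: centre of underside.
- ink_roller: hand ink roller, 90 mm wide black roller of 36 mm diameter with a wooden handle, about 160 mm long in all; bystander. Origin: on the table below the roller's middle; handle towards its -x.
- ink_scraper: ink scraper with a wide steel blade and wooden handle, 180 mm long along its x, lying flat; bystander. Origin: on its underside near mid-length.
There are look-alikes about, which are no part of the job. Leave any purple, red or yellow look-alike of the concave_40 alone.

How it is judged:
By the outcome, as a careful person would: the job done as asked, in the order asked, and still so for the second after the job is handed in, with the robot touching nothing.
It also fails if it takes over 56 s, if anything falls off the work surface, if the arm or the gripper's body presses on something with over 40 N, if the wrist force passes 120 N, or if a joint passes its speed limit or range.

## Robot

A 6-joint arm with a two-finger parallel gripper is mounted at the origin on the work surface. World frame = base frame: x ahead of the robot, y to its left, z up, the work surface at z = 0. Lengths are in m, angles in degrees, forces in N, time in s.
With the tool pointing down it reaches from about 0.4 to 0.825 m from the base axis. Payload 7 kg.
Tool frame: the origin (TCP) lies on the centre line of the jaws, within the pads' length; the fingertips stand 17 mm ahead of it and the grasp point (between the pads) lies 2 mm behind it; z points along the fingers, y is the direction in which the jaws open and shut (so a half turn about z gives the same grasp; the last joint's range is limited). The gripper opens to 88 mm and grips with 3 to 60 N. Pads are 19 mm wide; open, the fingers measure 130 mm over their backs; the gripper's body (78 mm by 193 mm) begins 47 mm behind the grasp point.
Start: joints at [93.283, 20.546, 0.682, 0, -70.136, -16.507], TCP at [0.154, 0.657, 0.244] pointing down, gripper open.
Joint ranges: [-176.03, 176.03], [-82.01, 121.73], [-58.28, 71.71], [-173.87, 95.51], [-174.79, -0.11], [-173.66, 173.66]. Speed limits (degrees/s): [136.94, 136.94, 172.46, 180, 180, 180].

## Interface

Orientations are given as [roll, pitch, yaw] about the fixed x, y, z axes, in that order (R = Rz(yaw) Ry(pitch) Rx(roll)).
In Python, from plant import telemetry, vision, close_job, recognise, silhouettes, place_of gives the robot as it stands.
- The arm moves only by the shell command python3 -m handwheel 'ROWS'. ROWS is JSON, a list that holds one entry, the list of rows, each a list of 5 numbers: the shift along the tool's x, y, z in m, then the turn about the tool's z in rad, then the closure, from 0 (fully open) to 1 (shut). In form: [[[tx, ty, tz, yaw, gripper], ...]]. A call has 1 to 20 rows; each row shifts and turns the commanded pose from where the row before left it, along the tool's axes as they then stand; what a row does not reach is not made up. A row lasts 1/12 s, in which the tool goes at most 41.7 mm and 7.16 degrees, less where a joint would pass 70% of its speed; a pose out of reach is approached as far as the arm can. A call with a gripper value outside its range is refused whole. The fingers move at their own pace and stop on an object; the grip force is fixed at half the most. Time passes only in rows, so rows that do not move let the fingers close. It gives the time, the measured TCP pose, the force and the opening at its end, in the units of the state.
- telemetry.get_obs(): the state, without advancing time (a new reading comes with each control period).
- vision.snapshot(name): name is "side" or "top" or "wrist"; returns a dict with "color" (420x560x3 uint8, red, green, blue), "mtx" (3x3 intrinsics, pixels), "dist" ([k1, k2, p1, p2, k3] as OpenCV has them; the pictures are not rectified), "cam_to_world" (4x4, takes a point from camera to world coordinates); the wrist camera has in their place "tool_from_camera" (4x4, takes a point from camera to tool coordinates, whose origin is the TCP and whose axes are the flange's). Camera axes: x right, y down, z forward; pixel columns grow to the right and rows downward; lengths in m; the calibration is good to about 2 mm. A picture is of the moment at which its call begins: read the wrist's pose just before it. There is no depth.
- close_job(): hands the job in, once; it reports no verdict.
Trained networks look in a picture, given as the dict that the camera call returned (one of the last four; its "shot" number tells which), for a name from the list of things; names that differ only in an ending like _2 or _b are one class to them, and where a whole thing is asked for, a point or a joint stands for the part that bears it (a point fixed in the world has none). Each returns a list of dicts, best first, with "conf" (0 to 1); they miss things now and then, are a little off and sometimes report something else, mostly with a low value. They report only what shows in the picture. A call takes as long as a camera call. They do not tell look-alikes from the thing itself.
- recognise(name, picture): "xy" ([column, row] in pixels, amid what is visible of it).
- silhouettes(name, picture): "region" (420x560 bool, what is visible of it) and "xy" ([column, row] in pixels, amid what is visible of it).
- place_of(name, picture): "xy" ([column, row] in pixels: a listed point, or the origin of a listed thing).
The state is a dict: "clock": time; "joint_pos": joint angles; "qvel": joint speeds; "tau": joint torques, N m; "tool_pos": TCP position; "orientation": TCP orientation; "force": force on the tool from outside, world axes, zero at the start; "moment": the same for the moment, N m; "opening": finger opening in m.
Only numpy, scipy, OpenCV 4.12 (cv2) and the standard library are available. Lean on these libraries where they do the work, as an engineer would, in place of code of your own. Each camera call takes 0.05 s, during which the arm holds its last target.

## Working session

There is one attempt and no reset: what is moved stays moved. The work goes in short steps, Python scripts to look and compute and a shell command to move; the robot and the scene stay as the last step left them, time stands still between calls to the robot, and variables do not carry over. Pictures are saved under pics/ and viewed, and the job is handed in when it is done.

```bash
ls; mkdir -p pics; cat > h.py <<'E'
import numpy as np, cv2
from plant import telemetry, vision, close_job, recognise, silhouettes, place_of
from scipy.spatial.transform import Rotation as R
def obs(): return telemetry.get_obs()
def toolT(o=None):
    o=o or obs(); T=np.eye(4); T[:3,:3]=R.from_euler('xyz',o['orientation'],degrees=True).as_matrix(); T[:3,3]=o['tool_pos']; return T
def snap(name):
    o=obs(); p=vision.snapshot(name)
    p['T']=p['cam_to_world'] if 'cam_to_world' in p else toolT(o)@np.array(p['tool_from_camera'])
    p['T']=np.array(p['T']); return p
def save(p,f): cv2.imwrite('pics/'+f,cv2.cvtColor(p['color'],cv2.COLOR_RGB2BGR))
def ray(p,xy):
    u=cv2.undistortPoints(np.array([[xy]],float),np.array(p['mtx']),np.array(p['dist'],float))[0,0]
    d=p['T'][:3,:3]@np.array([u[0],u[1],1.]); return p['T'][:3,3],d
def onz(p,xy,z=0.):
    o,d=ray(p,xy); return o+d*(z-o[2])/d[2]
def proj(p,X):
    Ti=np.linalg.inv(p['T']); X=np.atleast_2d(X)@Ti[:3,:3].T+Ti[:3,3]
    return cv2.projectPoints(X,np.zeros(3),np.zeros(3),np.array(p['mtx']),np.array(p['dist'],float))[0][:,0]
E
python3 - <<'E'
from h import *
o=obs();print({k:np.round(v,3) for k,v in o.items()})
for n in ['top','side','wrist']:
    p=snap(n);save(p,n+'0.png');print(n,np.round(p['T'],3).tolist(),np.round(p['mtx'],0).tolist())
    for k in ['plate','corner_center','hollow_center','concave_40','concave_18','convex_30','convex_14']:
        r=place_of(k,p); print(k,[(np.round(a['xy'],1).tolist(),round(a['conf'],2),np.round(onz(p,a['xy']),3)[:2].tolist()) for a in r[:5]])
E
```

```text
pics
{'clock': np.float64(0.0), 'joint_pos': array([ 9.3286e+01,  2.0591e+01,  6.3400e-01, -2.0000e-02, -7.0136e+01,
       -1.6508e+01]), 'qvel': array([ 0.049,  0.003,  0.023, -0.012,  0.11 ,  0.025]), 'tau': array([-2.0000e-03, -5.8271e+01,  2.9306e+01,  6.9970e+00,  7.0000e-03,
       -0.0000e+00]), 'tool_pos': array([0.154, 0.657, 0.243]), 'orientation': array([ 1.79906e+02, -8.00000e-03, -1.32290e+01]), 'force': array([ 0.65 , -0.702,  0.141]), 'moment': array([ 0.005, -0.019, -0.038]), 'opening': np.float64(0.087)}
top [[0.005, -0.996, 0.086, 0.435], [-0.999, -0.008, -0.035, 0.015], [0.036, -0.085, -0.996, 1.022], [0.0, 0.0, 0.0, 1.0]] [[402.0, 0.0, 285.0], [0.0, 402.0, 202.0], [0.0, 0.0, 1.0]]
plate [([264.7, 156.3], 0.94, [0.639, 0.032])]
corner_center [([246.6, 167.6], 0.62, [0.609, 0.078])]
hollow_center [([265.9, 196.5], 0.85, [0.535, 0.028])]
concave_40 [([367.1, 232.5], 0.87, [0.445, -0.231]), ([178.9, 289.6], 0.85, [0.302, 0.241]), ([267.8, 193.9], 0.71, [0.542, 0.024]), ([233.4, 279.3], 0.68, [0.327, 0.107]), ([126.3, 316.4], 0.65, [0.237, 0.367])]
concave_18 [([367.1
[... 1176 characters left out ...]
.252]), ([221.7, 198.0], 0.68, [0.423, 0.219]), ([146.0, 190.6], 0.53, [0.236, 0.358])]
convex_30 [([362.5, 287.2], 0.93, [0.558, -0.293]), ([258.9, 178.1], 0.76, [0.57, 0.291]), ([259.3, 173.8], 0.62, [0.583, 0.318])]
convex_14 [([362.5, 287.2], 0.93, [0.558, -0.293]), ([258.9, 178.1], 0.76, [0.57, 0.291]), ([259.3, 173.8], 0.62, [0.583, 0.318])]
wrist [[-0.229, -0.927, -0.299, 0.235], [-0.974, 0.218, 0.07, 0.637], [-0.0, 0.307, -0.952, 0.385], [0.0, 0.0, 0.0, 1.0]] [[292.0, 0.0, 275.0], [0.0, 292.0, 207.0], [0.0, 0.0, 1.0]]
plate []
corner_center []
hollow_center []
concave_40 [([497.7, 61.2], 0.66, [0.23, 0.369])]
concave_18 [([497.7, 61.2], 0.66, [0.23, 0.369])]
convex_30 []
convex_14 []
```

View pics/top0.png

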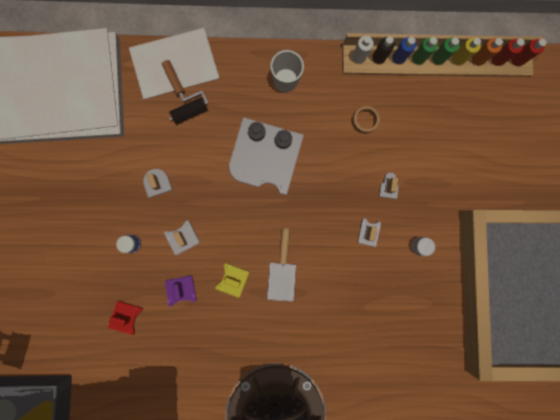

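View pics/side0.png

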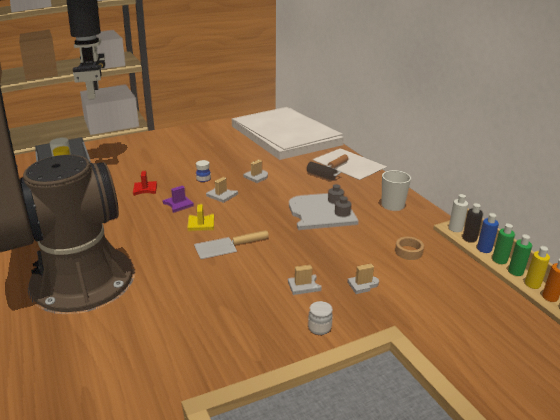

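View pics/wrist0.png

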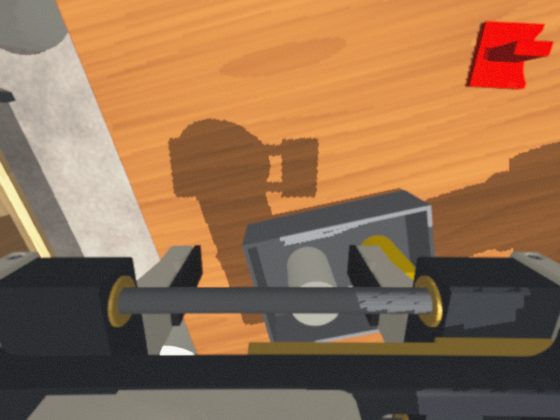

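```bash
python3 - <<'E'
import cv2
a=cv2.imread('pics/top0.png')
c1=cv2.resize(a[100:260,130:310],None,fx=4.4,fy=3.75*4.4/4.4*0+3.7,interpolation=cv2.INTER_CUBIC)
c2=cv2.resize(a[160:260,345:445],(600,600),interpolation=cv2.INTER_CUBIC)
cv2.imwrite('pics/c1.png',cv2.resize(a[110:260,130:310],(720,600),interpolation=cv2.INTER_CUBIC));cv2.imwrite('pics/c2.png',c2)
E
```

```text
(no output)
```

View pics/c1.png

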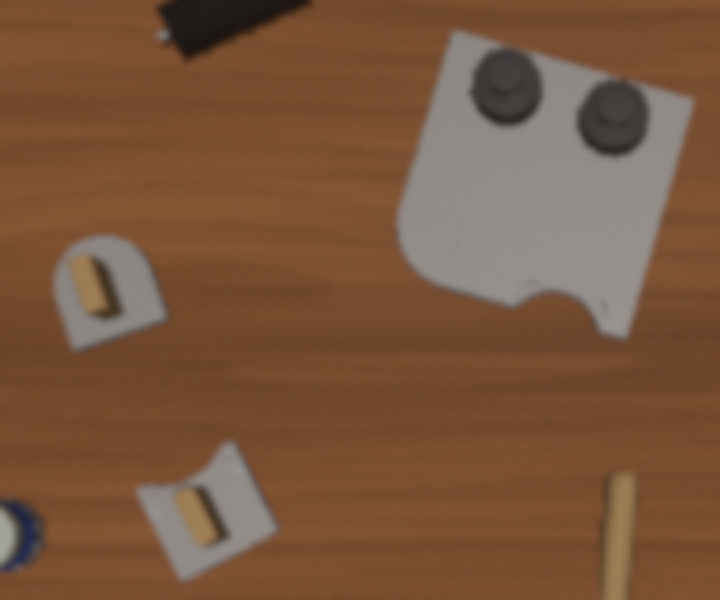

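View pics/c2.png

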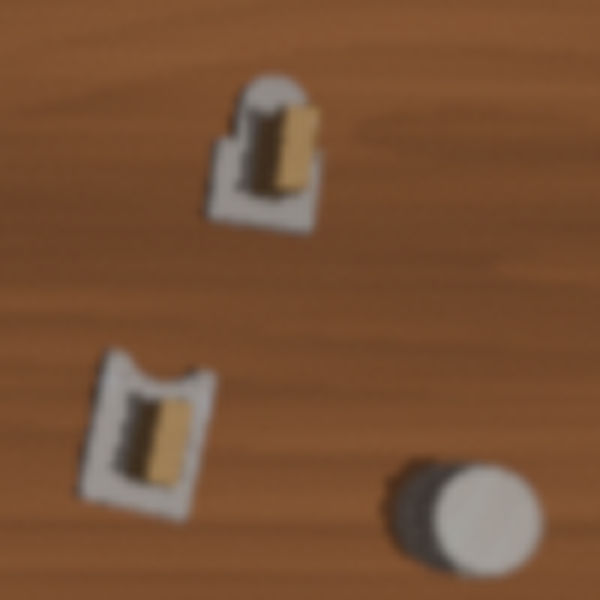

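```bash
cat >> h.py <<'E'
from scipy.optimize import least_squares
def arc(c,r,a0,a1,n=40):
    t=np.radians(np.linspace(a0,a1,n)); return np.c_[c[0]+r*np.cos(t),c[1]+r*np.sin(t)]
def plate_outline():
    a=arc((-40,40),40,90,180); h=np.degrees(np.arcsin(12.9/30.5))
    hol=arc((-92.9,-35),30.5,90-h,-90+h)
    # walk: back-left, along left edge to corner arc, front edge, hollow, right
    return dens(np.vstack([[80,80],a,hol,[-80,-80],[80,-80]]))/1e3
def concave40():
    y=33; x=lambda y:66.5-np.sqrt(40.5**2-y**2)
    ys=np.linspace(33,-33,40); xs=np.minimum(x(ys),35)
    return dens(np.vstack([[-28,33],np.c_[xs,ys],[-28,-33]]))/1e3
def convex30():
    return dens(np.vstack([[-28,30],arc((6,0),30,90,-90),[-28,-30]]))/1e3
def dens(P,step=1.):
    P=np.vstack([P,P[:1]]);o=[]
    for a,b in zip(P[:-1],P[1:]):
        n=max(1,int(np.ceil(np.linalg.norm(b-a)/step)))
        o.append(a+(b-a)*np.arange(n)[:,None]/n)
    return np.vstack(o)
def world(ol,q,z):
    c,s=np.cos(q[2]),np.sin(q[2]); return np.c_[ol@np.array([[c,s],[-s,c]])+q[:2],np.full(len(ol),z)]
def contour_pts(p,center,rad,smax=70,vmin=90):
    """contour of the grey region containing/around center (px)"""
    hsv=cv2.cvtColor(p['color'],cv2.COLOR_RGB2HSV)
    m=((hsv[...,1]<smax)&(hsv[...,2]>vmin)).astype(np.uint8)
    yy,xx=np.mgrid[:420,:560]; m[(xx-center[0])**2+(yy-center[1])**2>rad**2]=0
    n,l,st,_=cv2.connectedComponentsWithStats(m)
    k=1+np.argmax(st[1:,4]); m=(l==k).astype(np.uint8)
    c=max(cv2.findContours(m,cv2.RETR_EXTERNAL,cv2.CHAIN_APPROX_NONE)[0],key=len)[:,0].astype(float)
    return c,m
from scipy.spatial import cKDTree
def subpix(p,c):
    """refine contour points to max gradient along normal using saturation channel"""
    return c
def fit(ol,z,views,q0,loss_px=1.5,rev=True):
    """views: list of (picture, contour px)."""
    trees=[cKDTree(c) for _,c in views]
    def f(q):
        r=[]
        for (p,c),t in zip(views,trees):
            uv=proj(p,world(ol,q,z)); 
            d,_=cKDTree(uv).query(c); r.append(d*p.get('w',1))
            # model->image signed would need visibility
        return np.concatenate(r)
    s=least_squares(f,q0,loss='soft_l1',f_scale=loss_px,x_scale=[.01,.01,.1],diff_step=1e-4)
    return s.x,np.sqrt(np.mean(np.minimum(f(s.x),5)**2))
E
python3 - <<'E'
from h import *
p=snap('top');s=snap('side')
for nm,ol,z,q0,pc,sc,rad in [('plate',plate_outline(),.012,[.638,.032,-.27],(265,156),(320,210),60),('c40',concave40(),.01,[.43,.22,.52],(181,237),(222,190),22),('v30',convex30(),.01,[.571,.30,.3],(157,182),(257,172),22)]:
    c,m=contour_pts(p,pc,rad); c2,m2=contour_pts(s,sc,rad)
    print(nm,m.sum(),m2.sum())
    for v in ([(p,c)],[(s,c2)]):
        q,e=fit(ol,z,v,q0); print(np.round(q[:2],4),np.degrees(q[2]).round(2),e)
        pic=v[0][0]; 
        for u in proj(pic,world(ol,q,z)):
            cv2.circle(pic['color'],tuple(np.round(u).astype(int)),0,(255,0,0))
a=cv2.resize(p['color'][110:260,130:310],(720,600),interpolation=cv2.INTER_NEAREST);cv2.imwrite('pics/f1.png',a[...,::-1])
a=cv2.resize(s['color'][140:260,200:360],(800,600),interpolation=cv2.INTER_NEAREST);cv2.imwrite('pics/f2.png',a[...,::-1])
E
```

```text
plate 3294 1557
[0.6361 0.0339] -15.7 2.52957407348766
[0.6307 0.0228] -15.89 2.2721206280666517
c40 549 221
[0.4277 0.2348] 28.43 0.32693981491788127
[0.4233 0.2266] 31.29 1.638785010520812
v30 448 164
[0.5663 0.3023] 20.53 0.33405202075568696
[0.5613 0.2914] 21.86 1.647631917569452
```

View pics/f1.png

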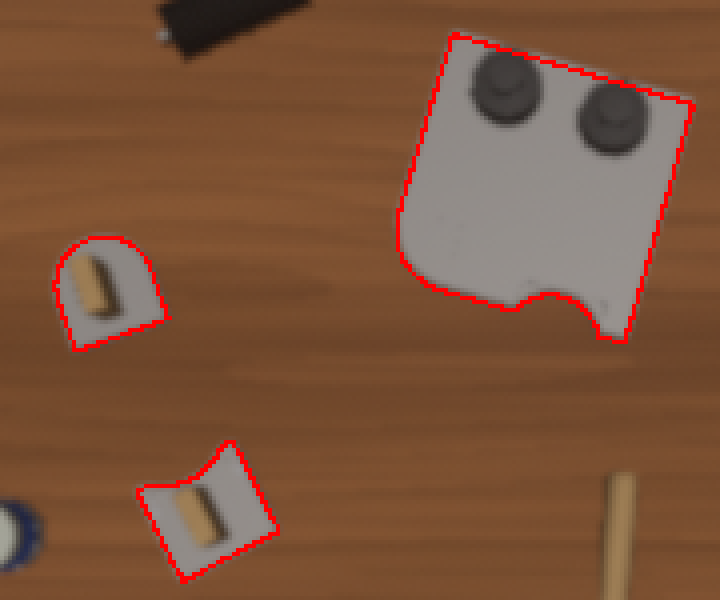

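View pics/f2.png

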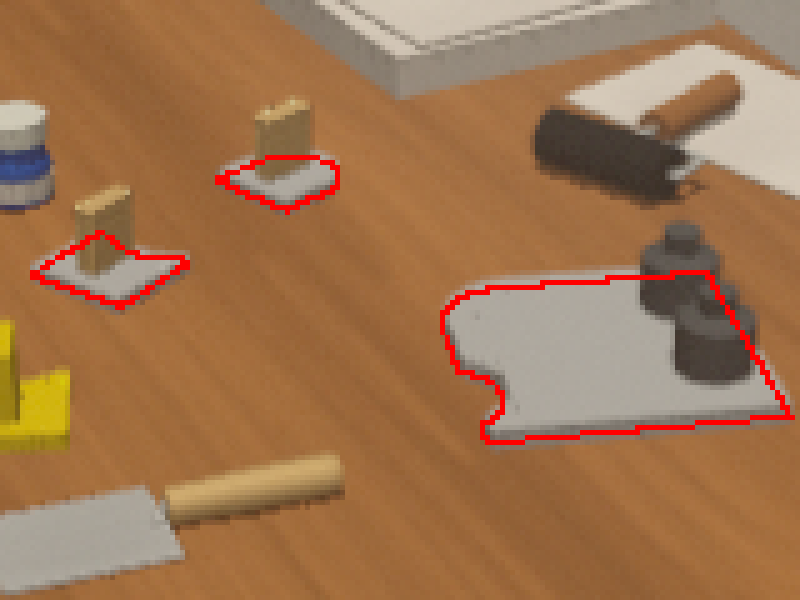

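The top view shows convex_30 at px (157,182), concave_40 at (181,237), and the plate around (265,156) with yaw about -15.7°. The small leaves are at (370,233) and (390,188). The fitted outlines match the top picture. I'm moving over concave_40.

```bash
python3 -m handwheel '[[[0.0227,0.0218,0,0,0],[0.0227,0.0218,0,0,0],[0.0227,0.0218,0,0,0],[0.0227,0.0218,0,0,0],[0.0227,0.0218,0,0,0],[0.0227,0.0218,0,0,0],[0.0227,0.0218,0,0,0],[0.0227,0.0218,0,0,0],[0.0227,0.0218,0,0,0],[0.0227,0.0218,0,0,0],[0.0227,0.0218,0,0,0],[0.0227,0.0218,0,0,0],[0.0227,0.0218,0,0,0],[0.0227,0.0218,0,0,0],[0.0227,0.0218,0,0,0],[0.0227,0.0218,0,0,0],[0,0,0,0,0]]]'
python3 -m handwheel '[[[0,0,0.01,-0.104,0],[0,0,0.01,-0.104,0],[0,0,0.01,-0.104,0],[0,0,0.01,-0.104,0],[0,0,0.01,-0.104,0],[0,0,0.01,-0.104,0],[0,0,0.01,-0.104,0],[0,0,0,0,0],[0,0,0,0,0]]]'
python3 - <<'E'
from h import *
p=snap('wrist');save(p,'w1.png')
print([(a['xy'],a['conf'],onz(p,a['xy'])) for a in place_of('concave_40',p)])
E
```

```text
clock: 2.72
tool_pos: [0.4297, 0.2309, 0.2437]
orientation: [180.0, -0.0, -13.4]
force: [-0.5, 0.2, 0.4]
opening: 0.0875
clock: 3.47
tool_pos: [0.4281, 0.2344, 0.1735]
orientation: [180.0, 0.0, 28.3]
force: [0.2, 0.8, -0.1]
opening: 0.088
[([275.6, 194.4], 0.8, array([0.42502781, 0.23100259, 0.        ])), ([220.6, 277.3], 0.72, array([0.30037582, 0.24027973, 0.        ])), ([321.1, 307.8], 0.72, array([ 3.20990395e-01,  1.09015520e-01, -5.55111512e-17]))]
```

View pics/w1.png

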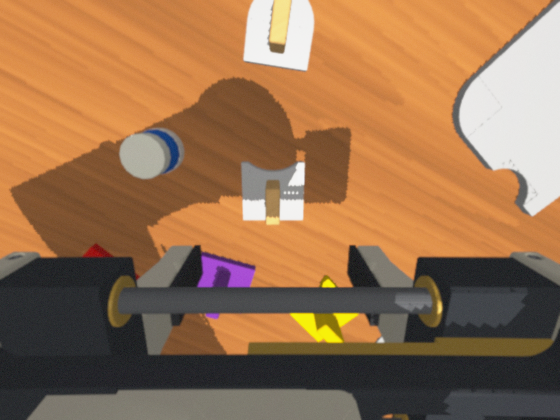

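```bash
python3 - <<'E'
from h import *
p=snap('wrist')
for nm,ol,z,q0,pc,rad in [('plate',plate_outline(),.012,[.636,.034,-.274],(530,130),90),('c40',concave40(),.01,[.4277,.2348,.496],(273,192),45),('v30',convex30(),.01,[.566,.302,.358],(280,35),45)]:
    c,m=contour_pts(p,pc,rad,90,60); c=c[(c[:,0]>3)&(c[:,0]<556)&(c[:,1]>3)]
    c=c[np.hypot(*(c-pc).T)<rad-3]
    q,e=fit(ol,z,[(p,c)],q0); print(nm,m.sum(),np.round(q[:2],4),np.degrees(q[2]).round(2),e)
    for u in c: cv2.circle(p['color'],tuple(np.round(u).astype(int)),0,(0,255,0))
    for u in proj(p,world(ol,q,z)): cv2.circle(p['color'],tuple(np.round(np.clip(u,-9,900)).astype(int)),0,(255,0,0))
a=cv2.resize(p['color'][0:240,230:560],(800,582));cv2.imwrite('pics/w1f.png',a[...,::-1])
E
```

```text
plate 13162 [0.6341 0.0369] -15.97 1.599621912062519
c40 2852 [0.426  0.2351] 28.33 2.618219187294531
v30 3557 [0.5641 0.3026] 20.48 3.1607074679709912
```

View pics/w1f.png

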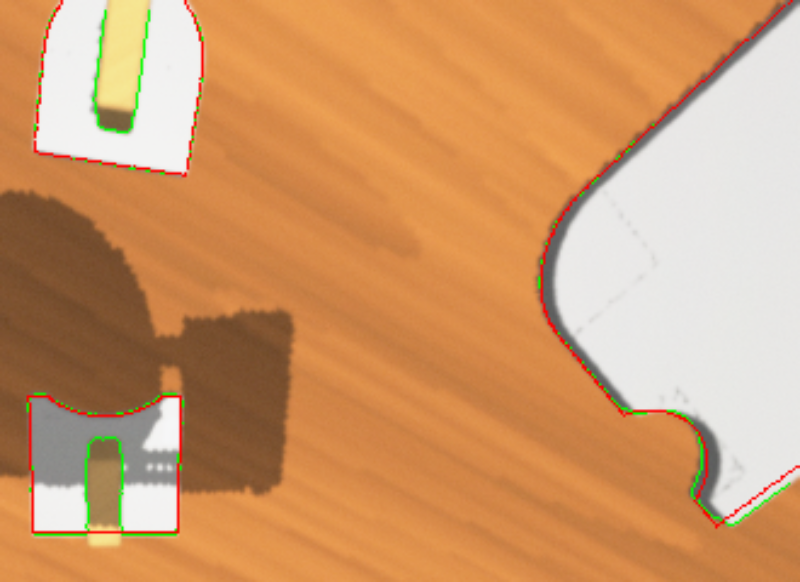

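```bash
python3 - <<'E'
from h import *
p=snap('wrist');t=snap('top')
q=[.427,.235,np.radians(28.35)]
for z in (.042,.052,.062):
    print(z,proj(p,world(np.array([[-.018,-.007],[-.018,.007],[.018,0]]),q,z)).round(1).tolist(),proj(t,world(np.array([[-.018,-.007],[-.018,.007],[.018,0]]),q,z)).round(1).tolist())
a=cv2.resize(p['color'][150:250,210:340],(780,600));cv2.imwrite('pics/g1.png',a[...,::-1])
E
```

```text
0.042 [[280.5, 220.1], [266.4, 220.1], [273.4, 185.0]] [[185.2, 244.2], [179.9, 246.9], [175.7, 232.3]]
0.052 [[280.7, 223.7], [266.2, 223.7], [273.4, 187.5]] [[184.3, 244.3], [178.9, 247.1], [174.7, 232.2]]
0.062 [[280.9, 227.5], [265.9, 227.5], [273.3, 190.2]] [[183.4, 244.3], [178.0, 247.2], [173.7, 232.2]]
```

View pics/g1.png

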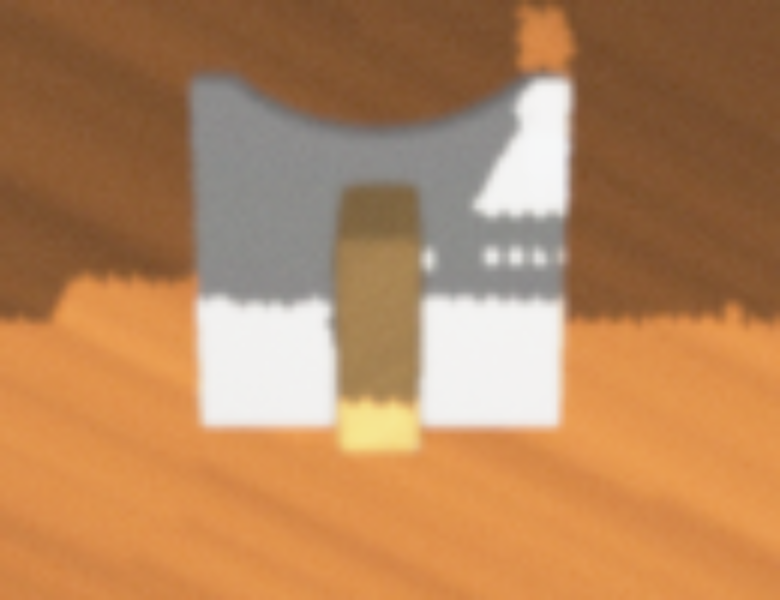

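Grip top measures about 52–55 mm, as the text says. Rear edge is at px row 225 and front edge at 190. Descending and gripping.

```bash
python3 -m handwheel '[[[0,0,0.0165,0,0],[0,0,0.0165,0,0],[0,0,0.0165,0,0],[0,0,0.0165,0,0],[0,0,0.0165,0,0],[0,0,0.0165,0,0],[0,0,0.0165,0,0],[0,0,0.0165,0,0],[0,0,0,0,0],[0,0,0,0,1],[0,0,0,0,1],[0,0,0,0,1],[0,0,0,0,1],[0,0,0,0,1],[0,0,0,0,1],[0,0,0,0,1],[0,0,0,0,1],[0,0,0,0,1]]]'
python3 -m handwheel '[[[0,0,-0.01,0,1],[0,0,-0.015,0,1],[0,0,-0.015,0,1],[0,0,0,0,1]]]'
```

```text
clock: 5.22
tool_pos: [0.4282, 0.2344, 0.0416]
orientation: [-180.0, -0.0, 28.5]
force: [-0.4, -0.2, 0.5]
opening: 0.0332
clock: 5.55
tool_pos: [0.4294, 0.2356, 0.084]
orientation: [-179.9, -0.2, 28.5]
force: [0.4, -0.4, 0.3]
opening: 0.0066
```

The fingers were still closing when I lifted, so the grasp missed. I'll reopen and look.

```bash
python3 -m handwheel '[[[0,0,-0.012,0,0.4],[0,0,-0.012,0,0.4],[0,0,-0.012,0,0.4],[0,0,-0.012,0,0.4],[0,0,-0.012,0,0.4],[0,0,0,0,0.4],[0,0,0,0,0.4],[0,0,0,0,0.4]]]'
python3 - <<'E'
from h import *
p=snap('wrist');save(p,'w2.png')
c,m=contour_pts(p,(273,200),60,90,60)
q,e=fit(concave40(),.01,[(p,c)],[.427,.235,.496]);print(q,np.degrees(q[2]),e)
for u in proj(p,world(concave40(),q,.01)): cv2.circle(p['color'],tuple(np.round(np.clip(u,-9,900)).astype(int)),0,(255,0,0))
save(p,'w2.png')
E
```

```text
clock: 6.22
tool_pos: [0.4278, 0.2341, 0.1408]
orientation: [180.0, 0.0, 28.5]
force: [0.2, 0.5, 0.0]
opening: 0.051
[0.4258733  0.23533004 0.49240164] 28.212536039503846 2.6607140902004285
```

View pics/w2.png

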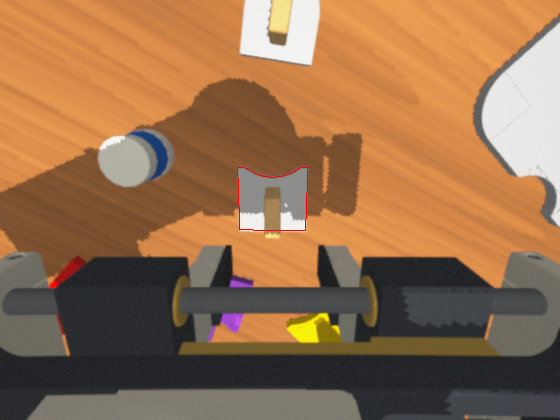

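The leaf hasn't moved (px 272,200). Retrying with a narrower opening and a longer close.

```bash
python3 -m handwheel '[[[0,0,0.0165,0,0.5],[0,0,0.0165,0,0.5],[0,0,0.0165,0,0.5],[0,0,0.0165,0,0.5],[0,0,0.0165,0,0.5],[0,0,0.0165,0,0.5],[0,0,0,0,1],[0,0,0,0,1],[0,0,0,0,1],[0,0,0,0,1],[0,0,0,0,1],[0,0,0,0,1],[0,0,0,0,1],[0,0,0,0,1],[0,0,0,0,1],[0,0,0,0,1]]]'
```

```text
clock: 7.6
tool_pos: [0.4286, 0.235, 0.0434]
orientation: [-180.0, -0.1, 28.5]
force: [-1.8, 0.6, 6.9]
opening: 0.0136
```

```bash
python3 -m handwheel '[[[0,0,-0.006,0,1],[0,0,-0.012,0,1],[0,0,-0.012,0,1],[0.012,0.0161,0,0,1],[0.012,0.0161,0,0,1],[0.012,0.0161,0,0,1],[0.012,0.0161,0,0,1],[0.012,0.0161,0,0,1],[0.012,0.0161,0,0,1],[0.012,0.0161,0,0,1],[0,0,0,0,1]]]'
python3 -m handwheel '[[[0,0,0,0.12,1],[0,0,0,0.12,1],[0,0,0,0.12,1],[0,0,0,0.12,1],[0,0,0,0.12,1],[0,0,0,0.12,1],[0,0,0,0.12,1],[0,0,0,0.12,1],[0,0,0,0.12,1],[0,0,0,0.12,1],[0,0,0,0.12,1],[0,0,0,0.12,1],[0,0,0,0.117,1],[0,0,0,0,1],[0,0,0,0,1]]]'
python3 - <<'E'
from h import *
p=snap('wrist');save(p,'w3.png');t=snap('top');save(t,'t3.png')
E
```

```text
clock: 8.52
tool_pos: [0.5583, 0.1743, 0.0726]
orientation: [180.0, -0.0, 28.4]
force: [0.8, 0.1, -1.3]
opening: 0.0135
clock: 9.77
tool_pos: [0.5554, 0.1754, 0.0727]
orientation: [180.0, 0.0, -60.5]
force: [-0.1, 0.6, -0.8]
opening: 0.014
```

View pics/w3.png

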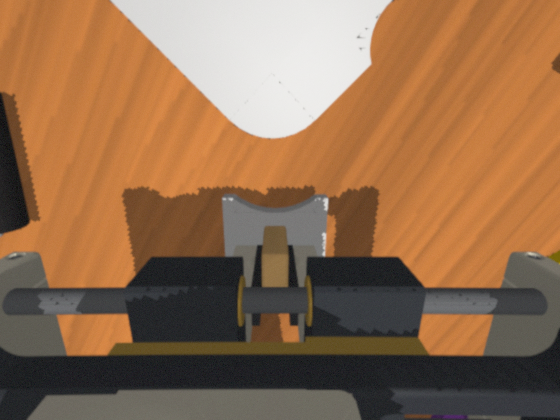

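View pics/t3.png

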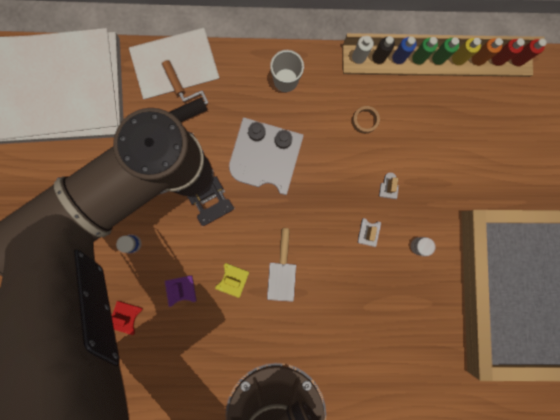

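```bash
cat > rel.py <<'E'
from h import *
import sys
zl=float(sys.argv[1]); cy=float(sys.argv[2])
p=snap('wrist'); o=obs(); print(np.round(o['tool_pos'],4),np.round(o['orientation'],2),np.round(o['force'],1))
col=p['color'].copy()
c,m=contour_pts(p,(290,60),140,60,140); c=c[(c[:,0]>3)&(c[:,0]<556)&(c[:,1]>3)&(np.hypot(*(c-(290,60)).T)<137)]
q,e=fit(plate_outline(),.012,[(p,c)],[.636,.034,-.274],.7);print('plate',q[:2].round(4),np.degrees(q[2]).round(2),e)
T=toolT(o); hd=np.arctan2(T[1,0],T[0,0])
c2,_=contour_pts(p,(275,cy),65,60,60)
c2=c2[(c2[:,1]<cy+12)]
q2,e2=fit(concave40(),zl,[(p,c2)],[T[0,3],T[1,3],hd],.7);print('leaf',q2[:2].round(4),np.degrees(q2[2]).round(2),e2)
for u in list(c)+list(c2): cv2.circle(col,tuple(np.round(u).astype(int)),0,(0,255,0))
for oo,qq,z in ((plate_outline(),q,.012),(concave40(),q2,zl)):
    for u in proj(p,world(oo,qq,z)): cv2.circle(col,tuple(np.round(np.clip(u,-9,900)).astype(int)),0,(255,0,0))
cv2.imwrite('pics/'+sys.argv[3],cv2.resize(col[60:330,130:430],(660,594))[...,::-1])
cc=world(np.array([[-.04,.04]]),q,0)[0,:2]; lc=world(np.array([[.0665,0]]),q2,0)[0,:2]
d=cc-lc; x=T[:2,0];y=T[:2,1]
print('arc centre offset to go, tool x,y mm',(d@x*1e3).round(2),(d@y*1e3).round(2),'turn leaf(world) deg',np.degrees(q[2]-np.pi/4-q2[2]).round(2), 'leaf in tool',((q2[:2]-T[:2,3])@np.c_[x,y]*1e3).round(2))
E
python3 rel.py 0.040 215 r1.png
```

```text
[0.5556 0.1755 0.0726] [179.99   0.   -60.55] [-0.4 -0.6 -1. ]
plate [0.6369 0.0323] -15.57 0.5098095596331175
leaf [0.5549 0.1741] -60.82 1.8215963656575218
arc centre offset to go, tool x,y mm 40.68 -2.04 turn leaf(world) deg 0.26 leaf in tool [0.83 1.3 ]
```

View pics/r1.png

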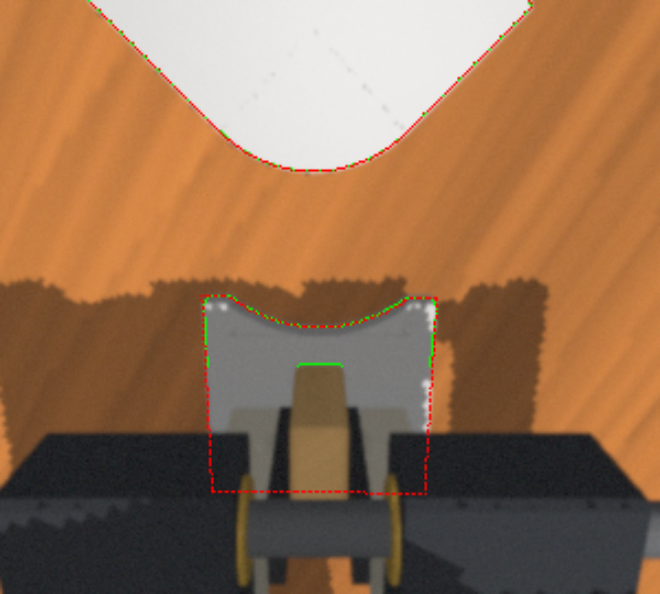

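```bash
python3 -m handwheel '[[[0.006,-0.001,0,-0.004,1],[0.006,-0.001,0.006,0,1],[0.006,0,0.006,0,1],[0.004,0,0.006,0,1],[0,0,0.006,0,1],[0,0,0.004,0,1],[0,0,0.001,0,1],[0,0,0,0,1]]]'; python3 rel.py 0.01 200 r2.png
```

```text
clock: 10.58
tool_pos: [0.5681, 0.1568, 0.0433]
orientation: [179.9, -0.0, -60.5]
force: [-0.6, -2.9, 2.1]
opening: 0.0138
[0.5681 0.1569 0.0433] [ 1.7995e+02 -2.0000e-02 -6.0490e+01] [-0.9 -1.8  0.4]
plate [0.6365 0.032 ] -16.06 1.4519795187152957
leaf [0.5672 0.1555] -60.47 0.6056043507933899
arc centre offset to go, tool x,y mm 18.52 -0.06 turn leaf(world) deg -0.59 leaf in tool [0.78 1.45]
```

View pics/r2.png

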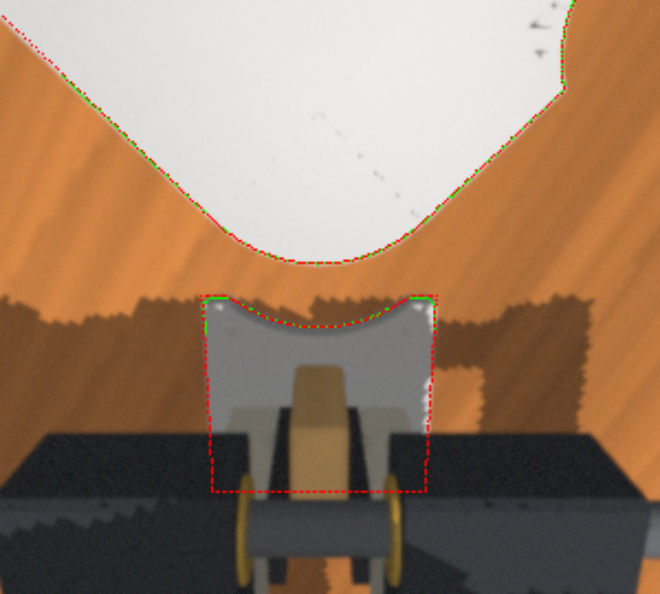

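```bash
python3 -m handwheel '[[[0.005,0,0,0.002,1],[0.005,0,0,0.002,1],[0.004,0,0,0,1],[0.002,0,0,0,1],[0,0,0,0,1],[0,0,0,0,1]]]'; python3 rel.py 0.01 200 r3.png
```

```text
clock: 11.13
tool_pos: [0.5762, 0.1431, 0.0434]
orientation: [180.0, 0.0, -60.8]
force: [-0.0, 0.4, -0.9]
opening: 0.0135
[0.5761 0.1432 0.0434] [179.99   0.   -60.74] [-0.7  0.4 -1.5]
plate [0.6286 0.0109] -33.54 4.661289242435203
leaf [0.5776 0.1388] -61.76 4.177103907241282
arc centre offset to go, tool x,y mm 16.21 -0.47 turn leaf(world) deg -16.78 leaf in tool [4.56 0.88]
```

View pics/r3.png

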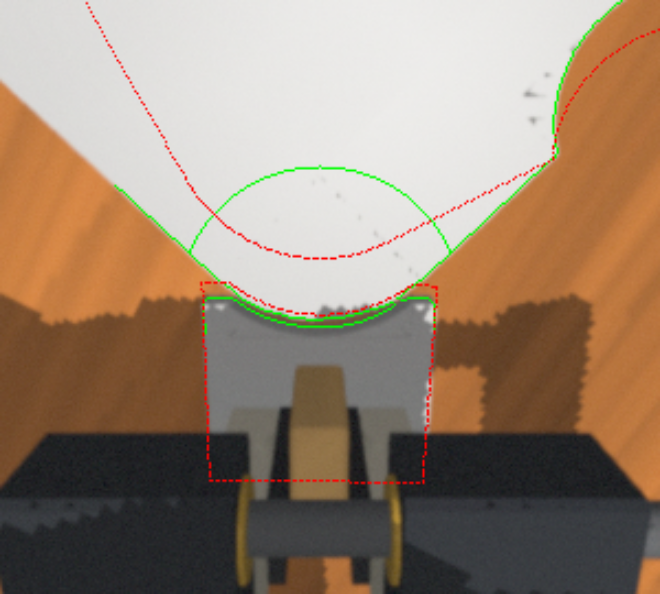

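```bash
python3 -m handwheel '[[[0.001,0,0,0,1],[0.001,0,0,0,1],[0,0,0,0,1]]]'; python3 -m handwheel '[[[0.0005,0,0,0,1],[0.0005,0,0,0,1],[0,0,0,0,1]]]'
```

```text
clock: 11.43
tool_pos: [0.5772, 0.1415, 0.0436]
orientation: [-180.0, -0.0, -60.7]
force: [0.6, 0.4, -1.6]
opening: 0.0139
clock: 11.68
tool_pos: [0.5777, 0.1407, 0.0436]
orientation: [-180.0, -0.0, -60.7]
force: [-0.6, -0.0, -1.7]
opening: 0.0137
```

```bash
python3 -m handwheel '[[[0.0005,0,0.0003,0,1],[0.0005,0,0.0002,0,1],[0,0,0,0,1]]]'; python3 -m handwheel '[[[0.0005,0,0,0,1],[0.0005,0,0,0,1],[0,0,0,0,1]]]';  python3 - <<'E'
from h import *
p=snap('wrist');cv2.imwrite('pics/w5.png',cv2.resize(p['color'][150:240,200:345],(800,497),interpolation=cv2.INTER_CUBIC)[...,::-1])
print(obs()['force'].round(1))
E
```

```text
clock: 11.93
tool_pos: [0.5783, 0.14, 0.0433]
orientation: [-180.0, 0.0, -60.7]
force: [-0.8, 1.2, 0.9]
opening: 0.0141
clock: 12.18
tool_pos: [0.579, 0.1392, 0.0433]
orientation: [-180.0, 0.0, -60.7]
force: [-0.9, 2.2, 3.3]
opening: 0.014
[-1.2  2.9  3.7]
```

View pics/w5.png

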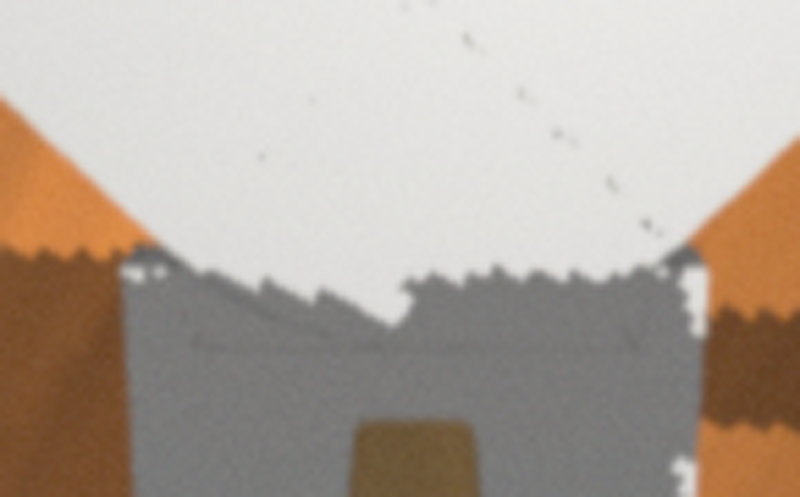

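```bash
python3 -m handwheel '[[[0.0005,0,0,0,1],[0,0,0,0,1]]]';python3 -m handwheel '[[[0.0005,0,0,0,1],[0,0,0,0,1]]]';python3 -m handwheel '[[[0.0005,0,0,0,1],[0,0,0,0,1]]]'
```

```text
clock: 12.4
tool_pos: [0.5792, 0.1389, 0.0433]
orientation: [-179.9, 0.0, -60.7]
force: [-2.4, 4.0, 4.6]
opening: 0.014
clock: 12.57
tool_pos: [0.5793, 0.1388, 0.0434]
orientation: [-179.9, 0.0, -60.7]
force: [-2.9, 7.0, 6.7]
opening: 0.0139
clock: 12.73
tool_pos: [0.5794, 0.1388, 0.0434]
orientation: [-179.9, 0.1, -60.7]
force: [-4.6, 7.0, 6.5]
opening: 0.0136
```

Contact force of about 8 N is almost exactly along the leaf axis, so it's seated. Releasing and checking.

```bash
python3 -m handwheel '[[[0,0,0,0,0.6],[0,0,0,0,0.6],[0,0,0,0,0.6],[0,0,0,0,0.6],[0,0,0,0,0.6],[0,0,-0.01,0,0.6],[0,0,-0.015,0,0.6],[0,0,-0.015,0,0.6],[0,0,-0.02,0,0.6],[0,0,-0.02,0,0.6],[0,0,0,0,0.6]]]'; python3 - <<'E'
from h import *
p=snap('wrist');save(p,'w6.png')
cv2.imwrite('pics/w6c.png',cv2.resize(p['color'][120:240,195:355],(800,600),interpolation=cv2.INTER_CUBIC)[...,::-1])
E
```

```text
clock: 13.65
tool_pos: [0.5817, 0.1384, 0.1281]
orientation: [-179.6, -0.1, -60.7]
force: [1.3, -0.2, 0.5]
opening: 0.035
```

View pics/w6c.png

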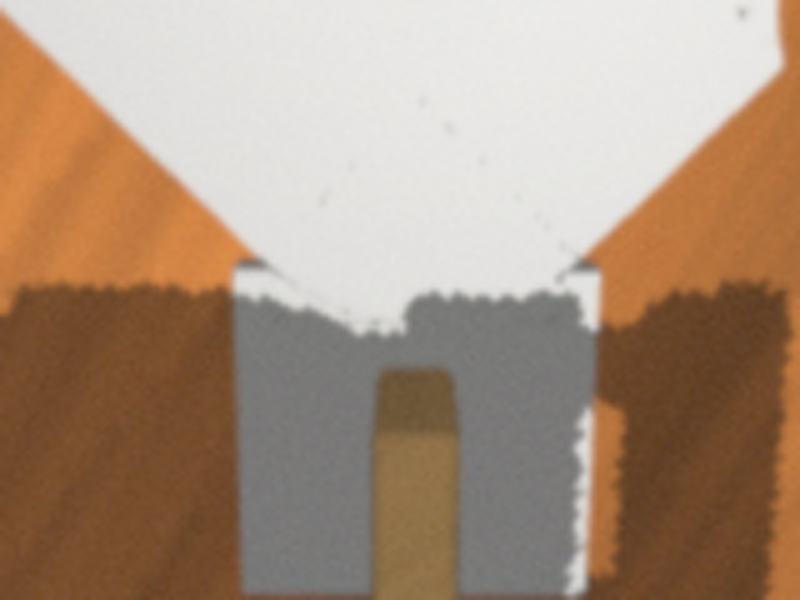

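View pics/w6.png

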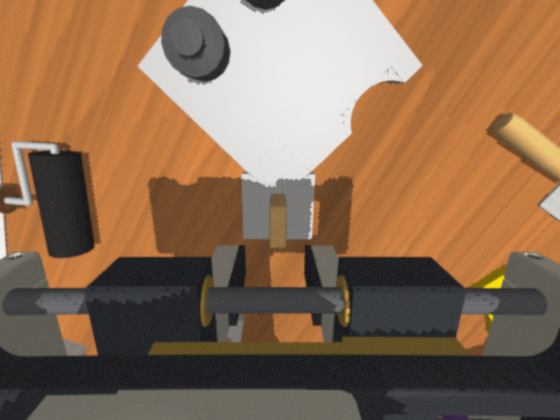

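concave_40 is seated: the tips sit symmetrically at px (243,175) and (314,176) with no visible gap. On to convex_30.

```bash
python3 -m handwheel '[[[-0.0252,-0.011,-0.004,0,0.4],[-0.0252,-0.011,-0.004,0,0.4],[-0.0252,-0.011,-0.004,0,0.4],[-0.0252,-0.011,-0.004,0,0.4],[-0.0252,-0.011,0,0,0.4],[-0.0252,-0.011,0,0,0.4],[0,0,0,-0.118,0.4],[0,0,0,-0.118,0.4],[0,0,0,-0.118,0.4],[0,0,0,-0.118,0.4],[0,0,0,-0.118,0.4],[0,0,0,-0.118,0.4],[0,0,0,-0.118,0.4],[0,0,0,-0.118,0.4],[0,0,0,-0.118,0.4],[0,0,0,-0.118,0.4],[0,0,0,-0.118,0.4],[0,0,0,-0.118,0.4],[0,0,0,0,0.4],[0,0,0,0,0.4]]]'
python3 - <<'E'
from h import *
p=snap('wrist');o=obs()
c,m=contour_pts(p,(275,195),65,90,60)
q,e=fit(convex30(),.01,[(p,c)],[.566,.302,.358]);print(q,np.degrees(q[2]),e)
T=toolT(o);print('tool xy to go',((q[:2]-T[:2,3])@T[:2,:2]*1e3).round(1),o['orientation'].round(1))
for u in proj(p,world(convex30(),q,.01)): cv2.circle(p['color'],tuple(np.round(np.clip(u,-9,900)).astype(int)),0,(255,0,0))
save(p,'w7.png')
E
```

```text
clock: 15.37
tool_pos: [0.5628, 0.3016, 0.1388]
orientation: [180.0, 0.0, 20.2]
force: [0.3, 0.6, 0.5]
opening: 0.0526
[0.56512597 0.3029751  0.33730467] 19.326134079083914 2.8315729094393536
tool xy to go [ 2.6 -0.5] [180.    0.   20.2]
```

View pics/w7.png

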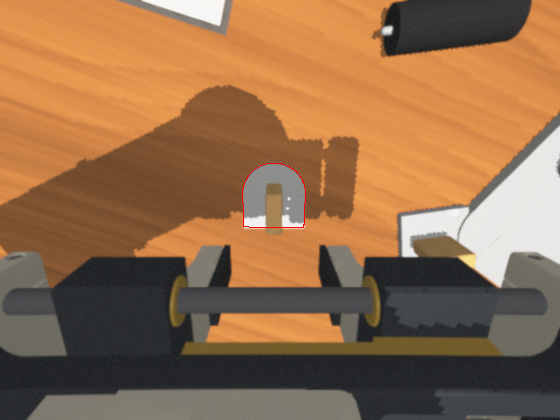

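```bash
python3 -m handwheel '[[[0.0025,-0.001,0.0159,0.01,0.5],[0,0,0.0159,0,0.5],[0,0,0.0159,0,0.5],[0,0,0.0159,0,0.5],[0,0,0.0159,0,0.5],[0,0,0.0159,0,0.5],[0,0,0,0,1],[0,0,0,0,1],[0,0,0,0,1],[0,0,0,0,1],[0,0,0,0,1],[0,0,0,0,1],[0,0,0,0,1],[0,0,0,0,1],[0,0,0,0,1],[0,0,0,0,1]]]'
```

```text
clock: 16.75
tool_pos: [0.5655, 0.304, 0.0448]
orientation: [-180.0, -0.1, 19.8]
force: [-1.3, -1.0, 6.4]
opening: 0.0136
```

```bash
python3 -m handwheel '[[[0,0,-0.008,0,1],[0,0,-0.015,0,1],[0,0,-0.017,0,1],[0,0,-0.017,0,1],[0,0,-0.015,0,1],[-0.0154,0.0229,0,0,1],[-0.0154,0.0229,0,0,1],[-0.0154,0.0229,0,0,1],[-0.0154,0.0229,0,0,1],[-0.0154,0.0229,0,0,1],[-0.0154,0.0229,0,0,1],[-0.0154,0.0229,0,0,1],[-0.0154,0.0229,0,0,1],[-0.0154,0.0229,0,0,1],[-0.0154,0.0229,0,0,1],[0,0,0,0,1]]]'
python3 -m handwheel '[[[0,0,0,0.1,1],[0,0,0,0.1,1],[0,0,0,0.1,1],[0,0,0,0.1,1],[0,0,0,0.1,1],[0,0,0,0.1,1],[0,0,0,0.02,1],[0,0,0.015,0,1],[0,0,0.015,0,1],[0,0,0.010,0,1],[0,0,0,0,1],[0,0,0,0,1]]]'
cat > rel2.py <<'E'
from h import *
import sys
zl=float(sys.argv[1]); cy=float(sys.argv[2])
p=snap('wrist'); o=obs(); print(np.round(o['tool_pos'],4),np.round(o['orientation'],2),np.round(o['force'],1))
save(p,'raw_'+sys.argv[3])
col=p['color'].copy(); pc=(275,50); rr=180
hsv=cv2.cvtColor(col,cv2.COLOR_RGB2HSV); m=((hsv[...,1]<60)&(hsv[...,2]>140)).astype(np.uint8)
T=toolT(o); hd=np.arctan2(T[1,0],T[0,0])
q=np.array([.6365,.0325,np.radians(-15.7)])
c=max(cv2.findContours(m,cv2.RETR_EXTERNAL,cv2.CHAIN_APPROX_NONE)[0],key=cv2.contourArea)[:,0].astype(float)
c=c[(c[:,0]>3)&(c[:,0]<556)&(c[:,1]>3)]
for k in range(2):
    d,_=cKDTree(proj(p,world(plate_outline(),q,.012))).query(c); cc_=c[d<(8,3)[k]]
    q,e=fit(plate_outline(),.012,[(p,cc_)],q,.7)
print('plate',q[:2].round(4),np.degrees(q[2]).round(2),e,len(cc_))
q2=np.array([T[0,3],T[1,3],hd]); q2[:2]+=T[:2,:2]@[.0008,.0014]
m2=((hsv[...,1]<60)&(hsv[...,2]>60)).astype(np.uint8); c2=np.vstack([x[:,0] for x in cv2.findContours(m2,cv2.RETR_LIST,cv2.CHAIN_APPROX_NONE)[0]]).astype(float)
c2=c2[c2[:,1]<248]
for k in range(2):
    d,_=cKDTree(proj(p,world(convex30(),q2,zl))).query(c2); c3=c2[d<(7,2.5)[k]]
    q2,e2=fit(convex30(),zl,[(p,c3)],q2,.7)
print('leaf',q2[:2].round(4),np.degrees(q2[2]).round(2),e2,len(c3))
for u in list(cc_)+list(c3): cv2.circle(col,tuple(np.round(u).astype(int)),0,(0,255,0))
for oo,qq,z in ((plate_outline(),q,.012),(convex30(),q2,zl)):
    for u in proj(p,world(oo,qq,z)): cv2.circle(col,tuple(np.round(np.clip(u,-9,900)).astype(int)),0,(255,0,0))
cv2.imwrite('pics/'+sys.argv[3],cv2.resize(col[30:300,130:430],(660,594))[...,::-1])
cc=world(np.array([[-.0929,-.035]]),q,0)[0,:2]; lc=world(np.array([[.006,0]]),q2,0)[0,:2]
d=cc-lc; x=T[:2,0];y=T[:2,1]
print('arc centre to go, tool x,y mm',(d@x*1e3).round(2),(d@y*1e3).round(2),'turn leaf(world) deg',np.degrees(q[2]-q2[2]).round(2),'leaf in tool',((q2[:2]-T[:2,3])@np.c_[x,y]*1e3).round(2))
E
python3 rel2.py 0.040 200 s1.png
```

```text
clock: 18.08
tool_pos: [0.4953, 0.0324, 0.1156]
orientation: [-180.0, 0.1, 19.7]
force: [-1.1, 0.3, -3.1]
opening: 0.0139
clock: 19.08
tool_pos: [0.4975, 0.0359, 0.0755]
orientation: [179.9, 0.1, -15.6]
force: [0.5, -0.1, -1.9]
opening: 0.0137
[0.4981 0.0361 0.0761] [ 1.800e+02 -1.000e-02 -1.561e+01] [ 0.   0.4 -1.6]
plate [0.6368 0.0325] -15.71 0.6456966122560754 359
leaf [0.4975 0.0349] -15.55 0.9195067688833521 153
arc centre to go, tool x,y mm 35.89 -0.27 turn leaf(world) deg -0.17 leaf in tool [-0.24  1.26]
```

View pics/s1.png

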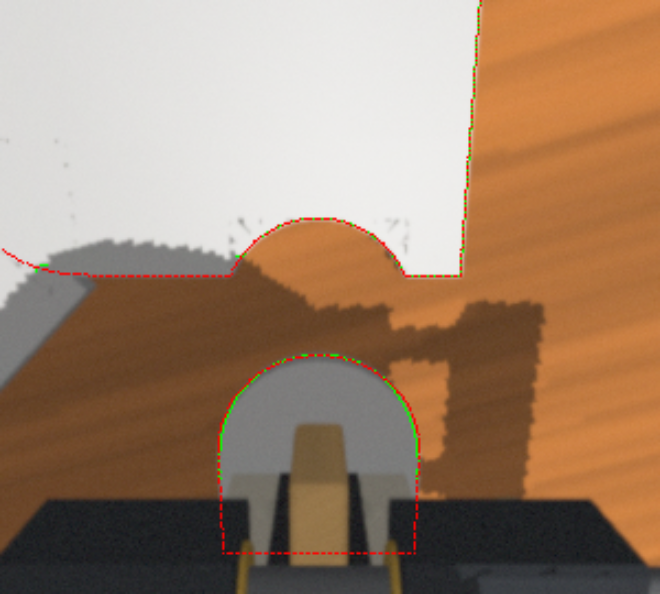

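View pics/raw_s1.png

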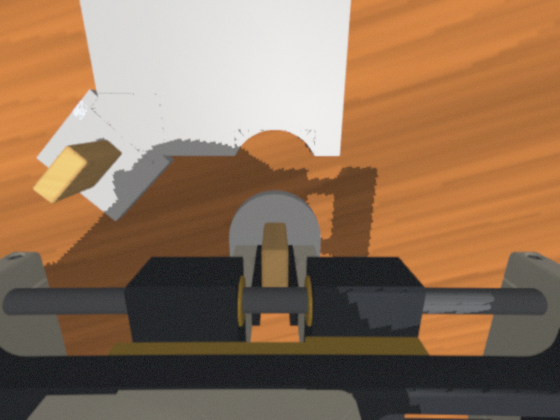

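```bash
python3 -m handwheel '[[[0.004,0,0.006,0.003,1],[0.004,0,0.006,0,1],[0.004,0,0.006,0,1],[0.004,0,0.006,0,1],[0.004,0,0.004,0,1],[0,0,0.003,0,1],[0,0,0,0,1],[0,0,0,0,1]]]';python3 rel2.py 0.010 200 s2.png
```

```text
clock: 19.8
tool_pos: [0.5177, 0.0304, 0.0447]
orientation: [180.0, -0.0, -15.9]
force: [0.9, 0.2, 1.3]
opening: 0.014
[0.5176 0.0304 0.0447] [-1.7999e+02 -4.0000e-02 -1.5850e+01] [ 1.9 -1.3  0.5]
plate [0.6368 0.0325] -15.55 0.7501532651005075 420
leaf [0.5179 0.0294] -16.45 0.9418431640409024 154
arc centre to go, tool x,y mm 14.84 -0.04 turn leaf(world) deg 0.9 leaf in tool [0.5  0.88]
```

View pics/s2.png

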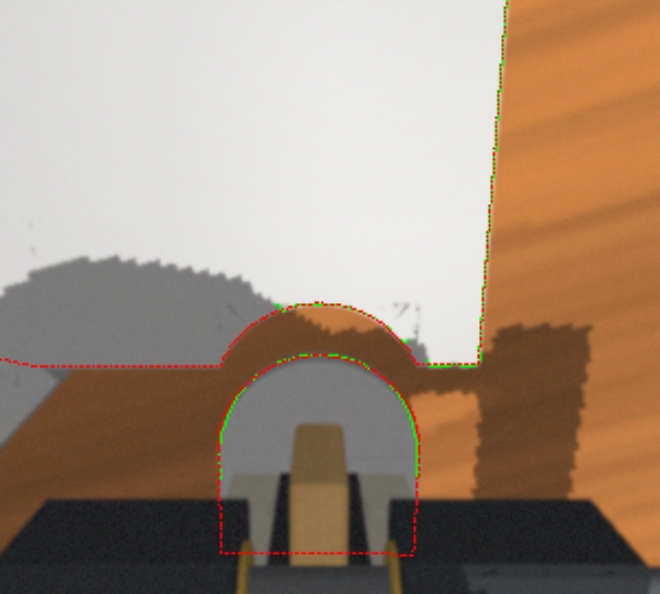

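```bash
python3 -m handwheel '[[[0.004,0,0,-0.003,1],[0.004,0,0,0,1],[0.003,0,0.0002,0,1],[0.001,0,0,0,1],[0,0,0,0,1],[0,0,0,0,1]]]';python3 -m handwheel '[[[0.0005,0,0,0,1],[0.0005,0,0,0,1],[0,0,0,0,1]]]';python3 -m handwheel '[[[0.0005,0,0,0,1],[0.0005,0,0,0,1],[0,0,0,0,1]]]'
```

```text
clock: 20.35
tool_pos: [0.5265, 0.0268, 0.0448]
orientation: [179.9, 0.2, -15.7]
force: [-10.4, 2.8, 14.1]
opening: 0.0138
clock: 20.6
tool_pos: [0.5272, 0.0266, 0.0448]
orientation: [179.9, 0.2, -15.7]
force: [-11.0, 2.8, 16.1]
opening: 0.0136
clock: 20.85
tool_pos: [0.5281, 0.0263, 0.0448]
orientation: [179.9, 0.2, -15.7]
force: [-13.1, 3.0, 15.6]
opening: 0.0137
```

```bash
python3 -m handwheel '[[[0,0,-0.0004,0,1],[0,0,0,0,1]]]'; python3 rel2.py 0.010 200 s3.png
```

```text
clock: 21.02
tool_pos: [0.5304, 0.0268, 0.0449]
orientation: [-180.0, 0.0, -15.7]
force: [-0.6, -0.1, -2.0]
opening: 0.0139
[0.5306 0.0268 0.0448] [-1.7999e+02 -1.0000e-02 -1.5680e+01] [ 0.7 -0.6 -2.1]
plate [0.6393 0.0319] -15.53 0.8027472659924467 373
leaf [0.5315 0.0258] -15.9 1.3256708557843961 209
arc centre to go, tool x,y mm 3.29 0.24 turn leaf(world) deg 0.37 leaf in tool [1.13 0.75]
```

View pics/s3.png

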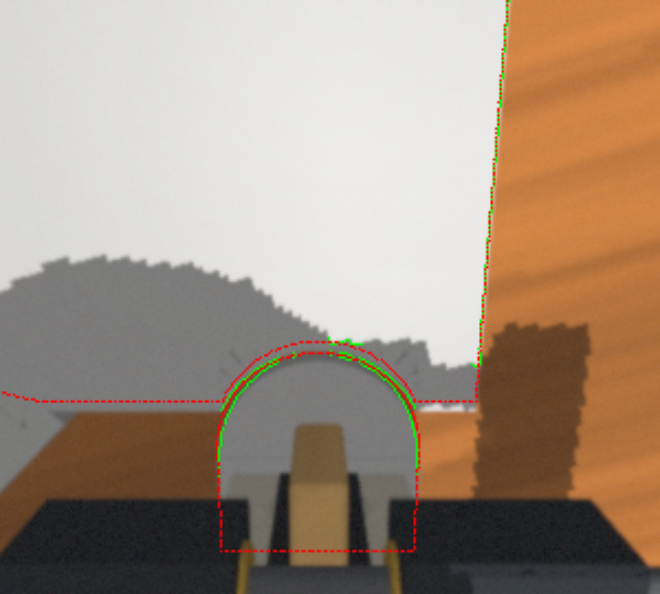

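```bash
python3 -m handwheel '[[[0.0005,0,0.0001,0,1],[0.0005,0,0,0,1],[0,0,0,0,1]]]';python3 -m handwheel '[[[0.0005,0,0.0001,0,1],[0,0,0,0,1]]]';python3 -m handwheel '[[[0.0005,0,0,0,1],[0,0,0,0,1]]]'
```

```text
clock: 21.32
tool_pos: [0.5313, 0.0265, 0.0447]
orientation: [180.0, 0.0, -15.7]
force: [-3.7, 1.6, 4.5]
opening: 0.014
clock: 21.48
tool_pos: [0.5315, 0.0263, 0.0447]
orientation: [180.0, 0.0, -15.7]
force: [-5.0, 2.9, 6.6]
opening: 0.014
clock: 21.65
tool_pos: [0.532, 0.0261, 0.0447]
orientation: [180.0, 0.0, -15.7]
force: [-4.9, 2.1, 6.0]
opening: 0.0136
```

```bash
python3 -m handwheel '[[[0.0005,0,-0.0001,0,1],[0,0,0,0,1]]]';python3 -m handwheel '[[[0.0005,0,0,0,1],[0,0,0,0,1]]]';python3 -m handwheel '[[[0.0005,0,0,0,1],[0,0,0,0,1]]]';python3 - <<'E'
from h import *
p=snap('wrist');cv2.imwrite('pics/s4.png',cv2.resize(p['color'][150:250,200:350],(800,533),interpolation=cv2.INTER_CUBIC)[...,::-1])
E
```

```text
clock: 21.82
tool_pos: [0.5329, 0.0259, 0.0447]
orientation: [180.0, 0.0, -15.7]
force: [-3.0, 1.2, 3.5]
opening: 0.0139
clock: 21.98
tool_pos: [0.5332, 0.0258, 0.0447]
orientation: [180.0, 0.0, -15.7]
force: [-4.6, 1.0, 4.5]
opening: 0.0137
clock: 22.15
tool_pos: [0.5336, 0.0257, 0.0447]
orientation: [180.0, 0.0, -15.7]
force: [-4.9, 1.7, 5.2]
opening: 0.0135
```

View pics/s4.png

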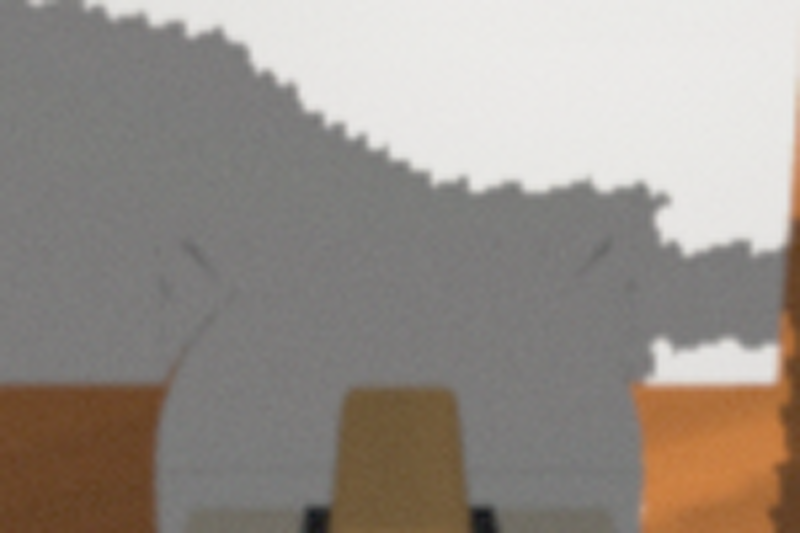

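```bash
python3 -m handwheel '[[[0.0005,0,0,0,1],[0,0,0,0,1]]]';python3 -m handwheel '[[[0.0005,0,0,0,1],[0,0,0,0,1]]]';python3 -m handwheel '[[[0.0005,0,0,0,1],[0,0,0,0,1]]]'
```

```text
clock: 22.37
tool_pos: [0.5337, 0.0256, 0.0448]
orientation: [180.0, 0.1, -15.7]
force: [-8.2, 3.5, 7.3]
opening: 0.0139
clock: 22.53
tool_pos: [0.5338, 0.0256, 0.0448]
orientation: [180.0, 0.1, -15.7]
force: [-8.2, 5.5, 10.0]
opening: 0.0138
clock: 22.7
tool_pos: [0.5338, 0.0256, 0.0448]
orientation: [180.0, 0.1, -15.7]
force: [-11.3, 6.1, 12.1]
opening: 0.0139
```

```bash
python3 -m handwheel '[[[0,-0.0003,-0.0001,0,1],[0,0,0,0,1]]]';python3 -m handwheel '[[[0,0,0,0,0.6],[0,0,0,0,0.6],[0,0,0,0,0.6],[0,0,0,0,0.6],[0,0,0,0,0.6],[0,0,-0.01,0,0.6],[0,0,-0.015,0,0.6],[0,0,-0.015,0,0.6],[0,0,-0.02,0,0.6],[0,0,-0.02,0,0.6],[0,0,-0.02,0,0.6],[0,0,-0.02,0,0.6],[-0.01,0,-0.01,0,0.6],[-0.01,0,0,0,0.6],[0,0,0,0,0.6],[0,0,0,0,0.6]]]'; python3 - <<'E'
from h import *
p=snap('wrist');save(p,'s5.png')
cv2.imwrite('pics/s5c.png',cv2.resize(p['color'][100:240,160:346],(797,600),interpolation=cv2.INTER_CUBIC)[...,::-1])
E
```

```text
clock: 22.87
tool_pos: [0.5338, 0.0256, 0.0448]
orientation: [179.9, 0.1, -15.7]
force: [-10.7, 3.6, 10.0]
opening: 0.0137
clock: 24.2
tool_pos: [0.5155, 0.0311, 0.175]
orientation: [-180.0, -0.0, -15.7]
force: [0.5, 0.1, 0.4]
opening: 0.0352
```

View pics/s5.png

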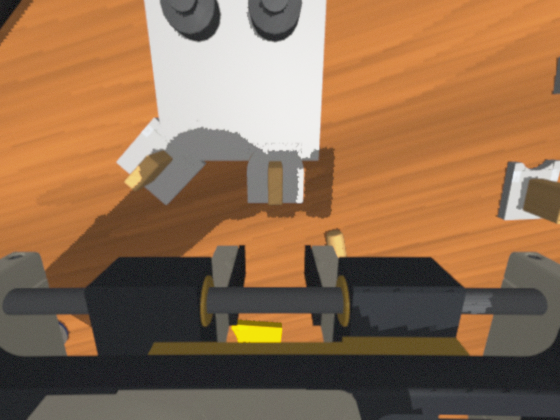

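View pics/s5c.png

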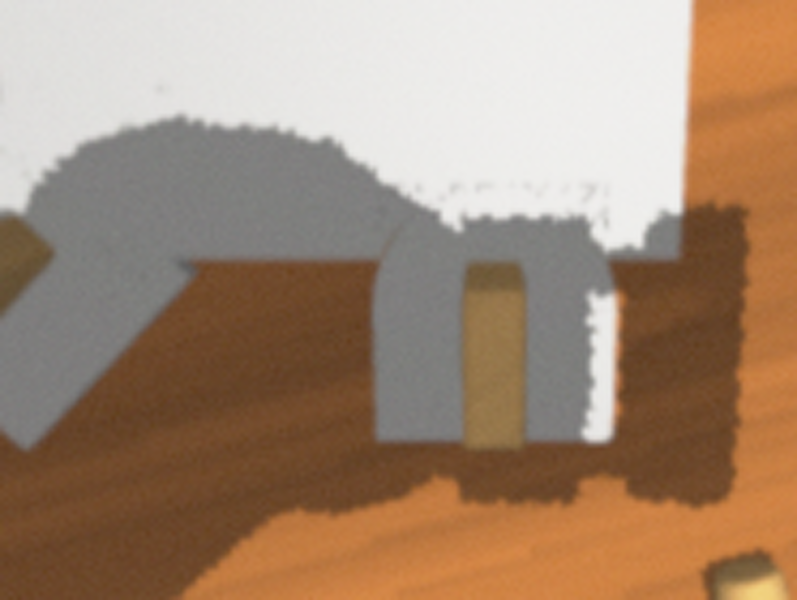

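Both leaves look seated: convex_30 at px (275,178) and concave_40 at (160,160). I'll back off and measure them against the plate.

```bash
python3 -m handwheel '[[[-0.015,-0.02,-0.012,0,0.4],[-0.015,-0.02,-0.012,0,0.4],[-0.005,-0.02,-0.012,0,0.4],[0,-0.02,-0.012,0,0.4],[0,0,0,0,0.4],[0,0,0,0,0.4]]]'; cat > fin.py <<'E'
from h import *
import sys
for n in ('wrist','top'):
    p=snap(n); save(p,n+sys.argv[1]+'.png'); col=p['color'].copy()
    hsv=cv2.cvtColor(col,cv2.COLOR_RGB2HSV); m=((hsv[...,1]<75)&(hsv[...,2]>60)).astype(np.uint8)
    C=np.vstack([x[:,0] for x in cv2.findContours(m,cv2.RETR_LIST,cv2.CHAIN_APPROX_NONE)[0]]).astype(float)
    C=C[(C[:,0]>2)&(C[:,0]<557)&(C[:,1]>2)&(C[:,1]<(245 if n=='wrist' else 417))]
    def go(ol,z,q,drop=None):
        L=ol if drop is None else ol[drop(ol)]
        for t in (7,4,2):
            d,_=cKDTree(proj(p,world(L,q,z))).query(C); q,e=fit(L,z,[(p,C[d<t])],q,.7)
        for u in proj(p,world(L,q,z)): cv2.circle(col,tuple(np.round(np.clip(u,-9,900)).astype(int)),0,(255,0,0))
        return q,e
    P=plate_outline()
    qp,e=go(P,.012,np.array([.6368,.0325,np.radians(-15.65)]),lambda o:~((o[:,0]<-.035)&(o[:,1]>.035))&~((abs(o[:,1]+.035)<.03)&(o[:,0]<-.05)))
    qc,ec=go(concave40(),.01,np.array([.5775,.1390,np.radians(-60.7)]),lambda o:o[:,0]<.026)
    qv,ev=go(convex30(),.01,np.array([.5335,.0256,np.radians(-15.7)]),lambda o:o[:,0]<.015)
    print(n,'plate',qp[:2].round(4),np.degrees(qp[2]).round(2),round(e,2))
    c,s=np.cos(qp[2]),np.sin(qp[2]); Rp=np.array([[c,-s],[s,c]])
    for k,q,a,t,d0,ee in (('c40',qc,.0665,(-.04,.04),-45,ec),('v30',qv,.006,(-.0929,-.035),0,ev)):
        w=world(np.array([[a,0]]),q,0)[0,:2]; r=Rp.T@(w-qp[:2])-t
        print(k,q[:2].round(4),np.degrees(q[2]).round(2),'centre err in plate mm',(r*1e3).round(2),'angle err',(np.degrees(q[2]-qp[2])-d0).round(2),round(ee,2))
    a=col[60:300,80:400] if n=='wrist' else col[100:240,150:330]
    cv2.imwrite('pics/fin_%s%s.png'%(n,sys.argv[1]),cv2.resize(a,(800,600))[...,::-1])
E
python3 fin.py 1
```

```text
clock: 24.75
tool_pos: [0.5045, 0.1184, 0.2226]
orientation: [180.0, 0.0, -15.6]
force: [0.0, -0.3, -0.5]
opening: 0.0524
wrist plate [0.6365 0.0323] -15.68 0.45
c40 [0.5774 0.1394] -60.9 centre err in plate mm [ 1.   -0.09] angle err -0.22 0.63
v30 [0.5324 0.0252] -15.56 centre err in plate mm [0.6  0.04] angle err 0.12 0.51
top plate [0.6378 0.0336] -15.46 0.54
c40 [0.5798 0.1422] -55.6 centre err in plate mm [5.97 6.32] angle err 4.86 1.06
v30 [0.5337 0.0321] -9.04 centre err in plate mm [-1.04  6.39] angle err 6.42 0.98
```

View pics/fin_wrist1.png

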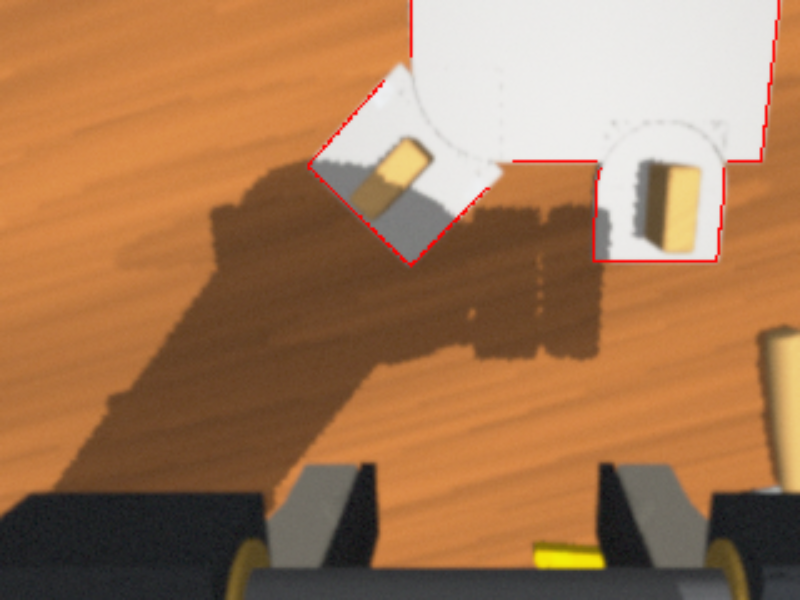

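View pics/fin_top1.png

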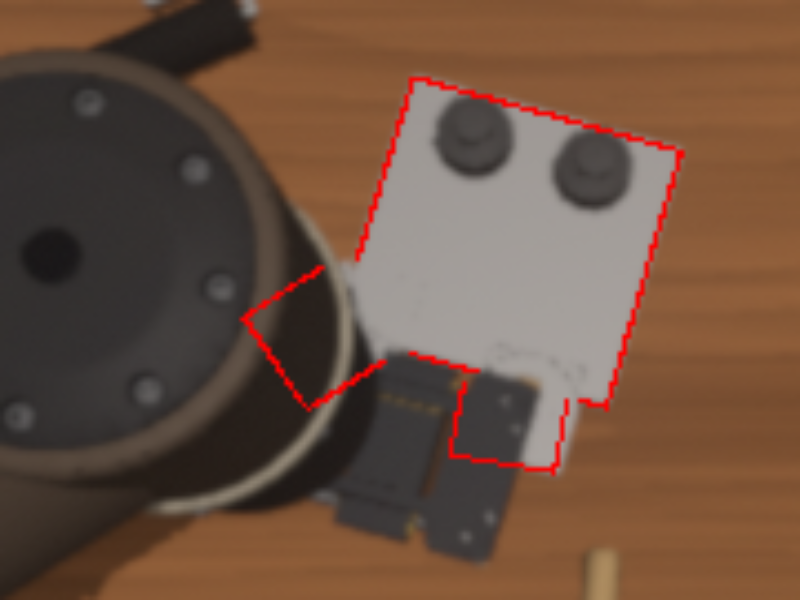

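```bash
python3 -m handwheel '[[[0,-0.03,-0.005,0,0.4],[0,-0.03,-0.005,0,0.4],[0,-0.03,-0.005,0,0.4],[0,-0.03,-0.005,0,0.4],[0,-0.03,0,0,0.4],[0,-0.03,0,0,0.4],[0,-0.03,0,0,0.4],[0,-0.03,0,0,0.4],[0,-0.03,0,0,0.4],[0,-0.03,0,0,0.4],[0,0,0,0,0.4],[0,0,0,0,0.4]]]'; python3 fin.py 2
```

```text
clock: 25.85
tool_pos: [0.5853, 0.4065, 0.2402]
orientation: [179.8, 0.1, -15.7]
force: [0.2, -0.8, 0.5]
opening: 0.0527
wrist plate [0.6387 0.0387] -14.97 0.49
c40 [0.5776 0.1426] -61.19 centre err in plate mm [ 0.18 -3.4 ] angle err -1.22 1.02
v30 [0.5355 0.0317] -16.25 centre err in plate mm [1.   1.38] angle err -1.28 0.5
top plate [0.6383 0.0335] -15.6 0.43
c40 [0.5797 0.1397] -61.77 centre err in plate mm [ 1.09 -1.48] angle err -1.16 0.69
v30 [0.535  0.0258] -15.66 centre err in plate mm [ 1.54 -0.22] angle err -0.05 0.45
```

View pics/fin_top2.png

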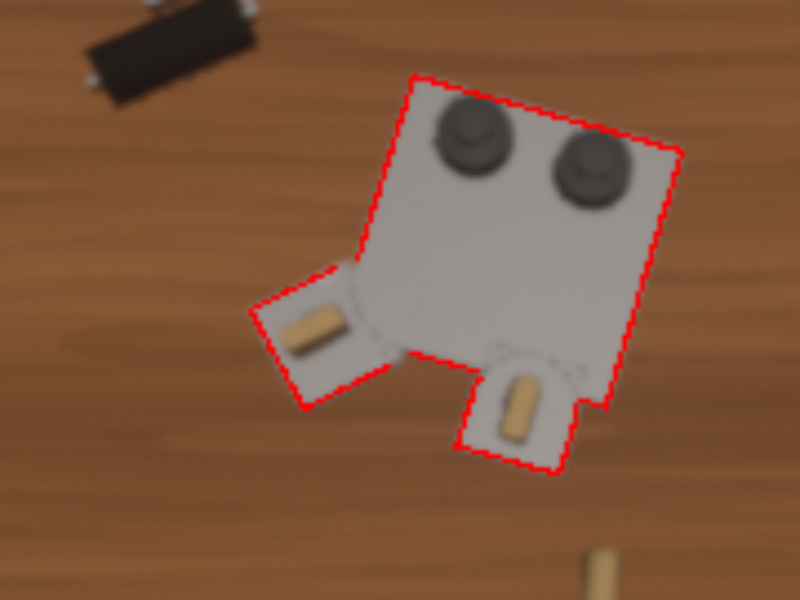

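View pics/top2.png

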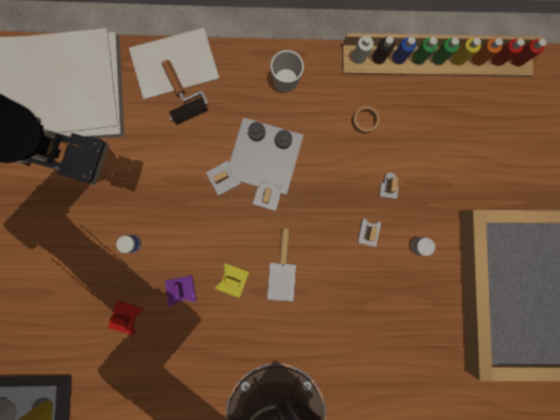

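All views show both leaves pressed fully into their curves, and everything else is where it was. Handing in.

```bash
python3 -c "
from plant import close_job
print(close_job())"
```

```text
the job is handed in; nothing more can be done
None
```

I pushed concave_40 squarely into the rounded corner first, then convex_30 into the hollow. Both were released lying flat and the job was handed in at about 26 s. I never touched concave_18, convex_14, the coloured look-alikes or the bystanders, and the last top picture shows them where they were.

- **Seating:** each leaf was pushed until it stopped against the plate, with about 8 N on the corner leaf and 12 N on the hollow leaf.
- **Closest wrist check:** the arc centres were within 1 mm of their targets, on the pressed-in side, and the angles within 0.25°. I saw no gap at either curve.
- **Checks that disagreed:**
  - The coarser final top view put concave_40 1.1–1.5 mm off in each direction and 1.2° off in angle, and convex_30 1.5 mm off.
  - The far, slanted last wrist view was off by up to 3.4 mm and 1.3°.
  - I trusted the close view and the contact forces over both. An earlier top-view check failed because the arm was in the way.
- **Missed grasp:** my first grasp of concave_40 failed because I lifted before the fingers had closed. The leaf had not moved, and the second grasp held.
- **Not tested:** I did not touch the two non-fitting leaves to the curves.

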